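# Clear the cam clamp's bed and hold its jaw open

### The arm

A 7-joint arm with a two-finger parallel gripper is mounted at the origin on a cart in front of the work surface, level with it; the furniture and walls round the work are solid. World frame = base frame: x ahead of the robot, y to its left, z up, the work surface at z = 0. Lengths are in m, angles in rad, forces in N, time in s.
With the tool pointing down it reaches from about 0.35 to 0.9 m from the base axis. Payload 7.2 kg.
Tool frame: the origin (TCP) lies between the finger pads; the fingertips stand 22 mm ahead of it and the grasp point (between the pads) lies 3 mm ahead of it; z points along the fingers, y is the line along which they close (so a half turn about z gives the same grasp; the last joint's range is limited). The gripper opens to 88 mm and grips with 3 to 60 N. Pads are 20 mm wide; open, the fingers measure 115 mm over their backs; the gripper's body (75 mm by 178 mm) begins 61 mm behind the grasp point.
Start: joints at [-1.203, 0.411, -0.013, 1.596, 0.006, 1.134, -0.082], TCP at [0.264, 0.567, 0.245] pointing down, gripper open.
Joint ranges: [-2.95, 2.95], [-0.29, 1.99], [-1.47, 1.44], [0.14, 2.54], [-1.03, 4.17], [0.13, 1.85], [-2.86, 2.86]. Speed limits (rad/s): [2.39, 2.39, 3.01, 3.01, 3.14, 3.14, 3.14].

### API

Orientations are given as a unit quaternion [x, y, z, w].
In Python, from plant import env gives the robot as it stands.
- The arm moves only by the shell command python3 nudge.py 'ROWS'. ROWS is rows parted by semicolons, their numbers by spaces, 1 to 12 of them, each of 7 numbers: dx, dy, dz in m, then a rotation vector rx, ry, rz in rad, then the opening from 0.0 (shut) to 1.0 (fully open); each row is the pose to reach, as a shift and turn from the pose commanded when the command began, along the tool's axes at that moment; what a row does not reach only later rows make up. A row lasts 1/8 s, in which the tool goes at most 0.0625 m and 0.188 rad, less where a joint would pass 70% of its speed; a pose out of reach is approached as far as the arm can. The fingers move at their own pace and stop on an object; the grip force is fixed at half the most. Time passes only in rows, so rows that do not move let the fingers close. It prints the time, the measured TCP pose, the force, the opening and the grip force at its end.
- env.read_state(): the state, without advancing time (a new reading comes with each control period).
- env.grab_frame(name): name is "scene" or "top" or "wrist"; returns a dict with "pixels" (480x640x3 uint8, red, green, blue), "fx", "fy", "cx", "cy" (pixels), "R" (3x3) and "t" (3): a world point X has camera coordinates R X + t. Camera axes: x right, y down, z forward; pixel columns grow to the right and rows downward; lengths in m; the calibration is good to about 2 mm. A picture is of the moment at which its call begins. There is no depth.
- env.close_job(): hands the job in; it is judged then, once.
The state is a dict: "time_s": time; "joint_positions": joint angles; "joint_velocities": joint speeds; "joint_torque": joint torques, N m; "eef_pos": TCP position; "ee_rot": TCP orientation; "ft_force": force on the tool from outside, world axes, zero at the start; "moment": the same for the moment, N m; "grip_width": opening from 0.0 (shut) to 1.0 (fully open); "grasp_force": force on a finger pad.
Only numpy, scipy, OpenCV 4.12 (cv2) and the standard library are available. Lean on these libraries where they do the work, as an engineer would, in place of code of your own. Each camera call takes 0.05 s, during which the arm holds its last target. There are 200 camera calls.

### The job

Pick up the scraper block by its wooden grip and with it wipe all four brass chips off the grey bed of the cam clamp, so that they drop onto the worktop; use the block for this, not the fingers. Then set the block down flat on the worktop, clear of the clamp, and let go of it. Last, swing the clamp's red-knobbed cam lever up to its highest lift point (lever upright, jaw fully raised) and finish with the fingers still holding it there, since its spring would pull it back; leave the bottle, the glass and the spare cap alone.

Things in the scene. Friction and masses are not known exactly. Their poses are not given: they have to be found in the camera images.
- cam_clamp: cam clamp, fixed; origin on the worktop, z up. Grey bed: x -55 to 55, y -125 to +60 mm, top at z 20 mm; chips can be pushed over its open edge at y = -125. At the +y end a blue tower with steel jaw (x -52 to 52, y 27 to 92, up to z 100 mm): keep the gripper out of y > 25 mm while wiping. Only chips lie on the rest of the bed. Lever outside the tower, in the plane y = 112 mm
- bed_middle (a point): middle of the free part of the bed, on its top face (clamp frame x 0, y -50, z 20 mm); axes as the clamp's
- cam_lever (a joint): cam lever, hinge about the clamp's y axis through x 0, z 48 mm. 0 = upright = highest lift, jaw fully raised; negative = leaning to the clamp's -x side (towards the robot), where it starts (-1.2 to -0.7); stops at -1.3 and +0.9. Past 0 the jaw sinks again. A spring pulls it back to about -0.7 when let go; turning it and holding it upright takes 2 to 6 N at the knob
- lever_knob (a point): centre of the red knob, a short drum 30 mm in diameter and 28 mm long (axis and flat ends along the clamp's y), 125 mm from the hinge axis (at angle q: x = 125 sin q, y = 112, z = 48 + 125 cos q mm in the clamp's frame), on a 10 mm round rod. Can be pinched from above, fingers closing along the clamp's y; it then turns between the fingers as the lever swings
- scraper_block: scraper block: aluminium foot 120 x 32 x 16 mm (long side along x) with a wooden grip on top, 90 x 24 mm, from 16 to 51 mm above the underside. Origin: centre of the underside, z up. Gripped from above across the 24 mm (fingers closing along its y). Stands on the worktop on the robot's side of the clamp; that place stays free, so it can go back there
- chip_0: brass chip, about 16 x 9 x 9 mm, loose on the bed at the start, origin at the centre of its underside. It counts as wiped off when its origin is below 16 mm above the worktop.
- chip_1: brass chip, about 16 x 9 x 9 mm, loose on the bed at the start, origin at the centre of its underside. It counts as wiped off when its origin is below 16 mm above the worktop.
- chip_2: brass chip, about 16 x 9 x 9 mm, loose on the bed at the start, origin at the centre of its underside. It counts as wiped off when its origin is below 16 mm above the worktop.
- chip_3: brass chip, about 16 x 9 x 9 mm, loose on the bed at the start, origin at the centre of its underside. It counts as wiped off when its origin is below 16 mm above the worktop.
- bottle: full oil bottle, 55 x 55 x 194 mm, standing behind the clamp (its +x side), origin at the centre of the underside; leave alone. A whole field of the same bottles stands fixed on the worktop to the left of and beyond the clamp: cross it with the fingertips above 220 mm
- glass: small drinking glass upside down, 48 mm wide, 61 mm high, beyond the open end of the bed, origin at the centre of its underside; leave alone
- cap: black bottle cap, 30 mm wide, 26 mm high, origin at the centre of the underside; leave alone

How it is judged:
By the outcome, as a careful person would: the job done as asked, in the order asked, and still so for the second after the job is handed in, while the arm keeps its last pose, push and grip.
It also fails if it takes over 54 s, if anything falls off the work surface, if the arm or the gripper's body presses on something with over 40 N, if the wrist force passes 120 N, or if a joint passes its speed limit or range.

## Working session

There is one attempt and no reset: what is moved stays moved. The work goes in short steps, Python scripts to look and compute and a shell command to move; the robot and the scene stay as the last step left them, time stands still between calls to the robot, and variables do not carry over. Pictures are saved under pics/ and viewed, at most 12 in all, crops included, and the job is handed in when it is done.

```bash
ls; mkdir -p pics; python3 - <<'E'
from plant import env
import cv2,json
s=env.read_state(); print(s)
import numpy as np
for n in ("scene","top"):
    f=env.grab_frame(n); cv2.imwrite(f"pics/{n}0.png",f["pixels"][:,:,::-1])
    np.savez(f"{n}0.npz",**f); print(n,f["fx"],f["cx"],f["cy"],np.round(f["R"],3).tolist(),np.round(f["t"],3), np.round(-np.array(f["R"]).T@f["t"],3))
E
```

```text
nudge.py
pics
plant.py
{'time_s': 0.0, 'joint_positions': array([-1.20320356,  0.4118918 , -0.01271846,  1.59703344,  0.00561227,
        1.134275  , -0.08217314]), 'joint_velocities': array([ 1.52767984e-03,  4.46506970e-04, -6.21639453e-04,  1.66511646e-03,
        6.10318655e-05,  3.07739314e-04, -1.35968267e-03]), 'joint_torque': array([ 7.94582866e-05, -5.87942219e+01,  6.41860440e-01, -2.91077185e+01,
       -5.37105266e-02,  1.84307154e-02,  1.55185112e-04]), 'eef_pos': array([0.26367191, 0.56615127, 0.2438184 ]), 'ee_rot': array([ 2.16145626e-01,  9.76360820e-01, -7.78065205e-04, -1.10967481e-04]), 'ft_force': array([-0.38509257,  0.06974734,  0.15614341]), 'moment': array([ 0.01682575, -0.0511143 ,  0.02326571]), 'grasp_force': 0.0, 'grip_width': 0.9987365538846836}
scene 556.734849995514 315.874110815808 240.48729561273532 [[0.728, -0.685, 0.003], [-0.479, -0.512, -0.713], [0.49, 0.518, -0.701]] [-0.626  0.182  0.844] [ 0.129 -0.773  0.723]
top 611.8358215227122 321.53594856257587 234.76276901302234 [[0.002, -1.0, -0.004], [-0.993, -0.002, -0.118], [0.118, 0.004, -0.993]] [-0.313  0.548  1.19 ] [ 0.404 -0.317  1.245]
```

View pics/scene0.png

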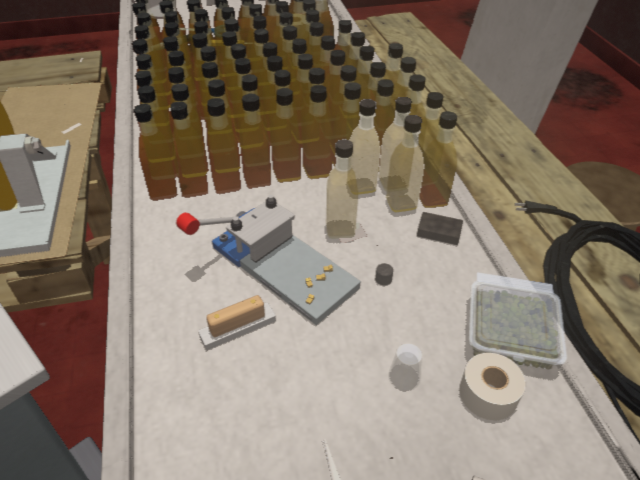

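View pics/top0.png

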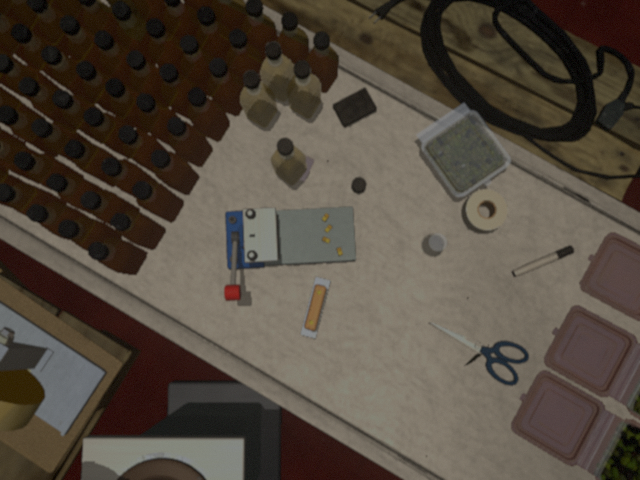

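The scene view shows the block (grip about 237,316), the bed (corner about 317,318), four chips (310-328, 268-300), the knob (188,223), the cap (384,273) and the glass (407,360). The top view shows the same: bed 278-355 x 208-265, block (316,308), knob (233,292). Next I'll measure these.

```bash
cat > h.py <<'E'
import numpy as np, cv2
def ray(f,uv):
    d=np.array([(uv[0]-f["cx"])/f["fx"],(uv[1]-f["cy"])/f["fy"],1.]); R=np.array(f["R"])
    return -R.T@f["t"], R.T@d
def plane(f,uv,z):
    o,d=ray(f,uv); return o+d*(z-o[2])/d[2]
def tri(f,a,g,b):
    o,d=ray(f,a);p,e=ray(g,b); k=np.linalg.lstsq(np.c_[d,-e],p-o,rcond=None)[0]
    A=o+d*k[0];B=p+e*k[1]; return (A+B)/2, np.linalg.norm(A-B)
def blobs(f,lo,hi,box=(0,0,640,480),amin=20):
    h=cv2.cvtColor(np.ascontiguousarray(f["pixels"]),cv2.COLOR_RGB2HSV); m=cv2.inRange(h,lo,hi)
    k=np.zeros_like(m);x0,y0,x1,y1=box;k[y0:y1,x0:x1]=1;m=m*k
    c,_=cv2.findContours(m,cv2.RETR_EXTERNAL,cv2.CHAIN_APPROX_NONE)
    return sorted([x for x in c if cv2.contourArea(x)>=amin],key=cv2.contourArea,reverse=True)
def cen(c):
    M=cv2.moments(c); return np.array([M["m10"],M["m01"]])/M["m00"]
E
python3 - <<'E'
from h import *
np.set_printoptions(precision=4,suppress=True)
T=dict(np.load("top0.npz"));S=dict(np.load("scene0.npz"))
hs=lambda f,u,v:cv2.cvtColor(f["pixels"],cv2.COLOR_RGB2HSV)[v,u]
for n,f,l in(("T",T,[(316,308),(233,292),(300,235),(326,217),(240,240),(310,330),(380,230),(262,235)]),("S",S,[(237,316),(188,223),(300,270),(310,299),(268,330)])): print(n,[(p,hs(f,*p).tolist()) for p in l])
kt=blobs(T,(0,180,90),(6,255,255),(210,270,260,310));ks=blobs(S,(0,180,90),(6,255,255),(160,200,220,250))
print([cv2.contourArea(c) for c in kt+ks]); print("knob",tri(T,cen(kt[0]),S,cen(ks[0])), cen(kt[0]),cen(ks[0]))
gt=blobs(T,(8,100,80),(25,255,255),(290,270,340,345));gs=blobs(S,(8,100,80),(25,255,255),(195,285,275,345))
print([cv2.contourArea(c) for c in gt+gs],cen(gt[0]),cen(gs[0]),tri(T,cen(gt[0]),S,cen(gs[0])))
r=cv2.minAreaRect(gt[0]);bp=cv2.boxPoints(r);print(r);print(np.array([plane(T,p,.051) for p in bp]))
ct=blobs(T,(15,130,90),(30,255,255),(310,205,352,262),4);cs=blobs(S,(15,130,90),(30,255,255),(295,255,345,310),4)
for n,f,c in(("T",T,ct),("S",S,cs)): print(n,[(cen(x),plane(f,cen(x),.0245)[:2]) for x in c])
for n,f in(("T",T),("S",S)):
    x0,y0,x1,y1=(215,195,370,350) if n=="T" else (150,190,430,390)
    cv2.imwrite(f"pics/crop{n}.png",cv2.resize(f["pixels"][y0:y1,x0:x1,::-1],None,fx=600/(y1-y0) if n=="T" else 800/(x1-x0),fy=600/(y1-y0) if n=="T" else 800/(x1-x0),interpolation=cv2.INTER_CUBIC))
E
```

```text
T [((316, 308), [17, 130, 133]), ((233, 292), [2, 190, 133]), ((300, 235), [45, 19, 105]), ((326, 217), [23, 164, 118]), ((240, 240), [107, 121, 80]), ((310, 330), [11, 25, 113]), ((380, 230), [18, 43, 131]), ((262, 235), [40, 17, 138])]
S [((237, 316), [15, 101, 129]), ((188, 223), [1, 190, 193]), ((300, 270), [68, 6, 163]), ((310, 299), [21, 129, 201]), ((268, 330), [16, 21, 204])]
[151.0, 174.0]
knob (array([ 0.4316, -0.1473,  0.1152]), np.float64(0.0013995344370586662)) [231.6943 291.9735] [184.933 220.978]
[433.0, 591.5] [315.0774 307.1039] [233.8064 311.1231] (array([ 0.4047, -0.3   ,  0.0466]), np.float64(0.00043059075613077253))
((315.029052734375, 307.14111328125), (10.950662612915039, 44.44680404663086), 14.931418418884277)
[[ 0.3663 -0.2789  0.051 ]
 [ 0.4491 -0.3008  0.051 ]
 [ 0.4436 -0.3214  0.051 ]
 [ 0.361  -0.2994  0.051 ]]
T [(array([339.1728, 250.8272]), array([ 0.5169, -0.3477])), (array([328.1154, 228.    ]), array([ 0.563 , -0.3255])), (array([325.1467, 217.1867]), array([ 0.5849, -0.3195])), (array([325.5072, 239.2464]), array([ 0.5402, -0.3203]))]
S [(array([308.5128, 282.4359]), array([ 0.5409, -0.3211])), (array([309.5   , 299.3333]), array([ 0.5175, -0.3487]))]
```

View pics/cropT.png

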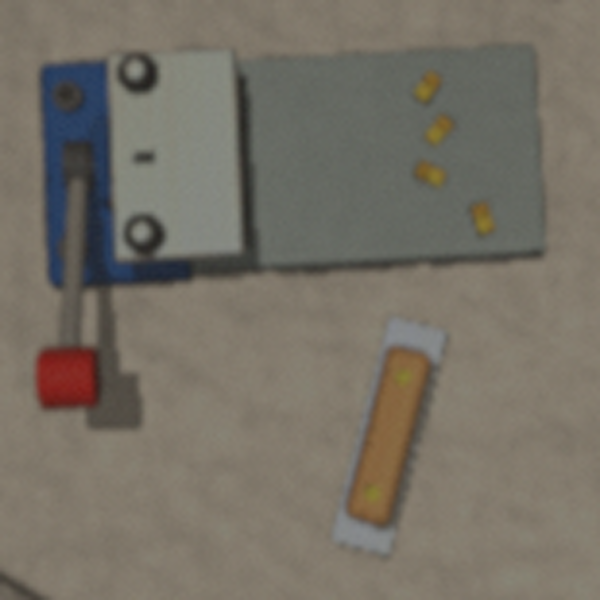

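View pics/cropS.png

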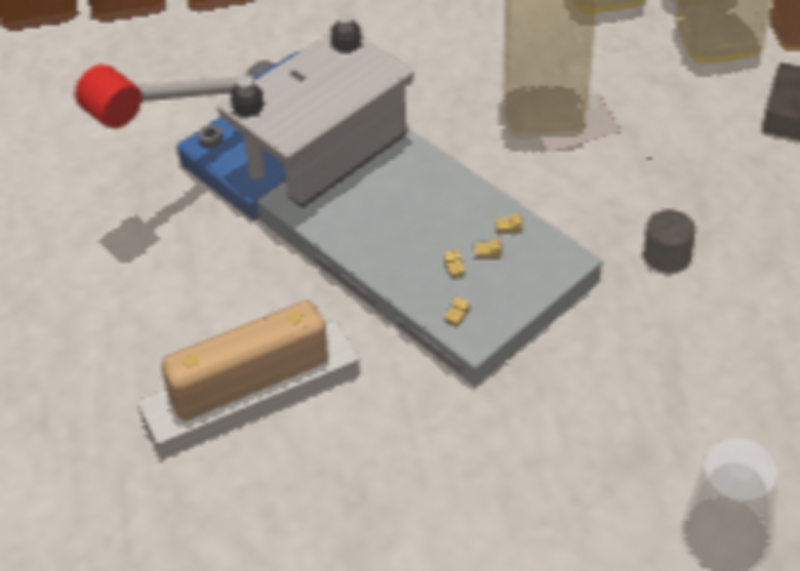

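The top crop shows the bed's open corners at (352.7,206.6) and (355.8,260.1) in full-image pixels, and the grip's screws at (319.1,292.4) and (311.4,322.4). The scene crop shows the bed corners at (316.6,319.5) and (360,282.4), and the screws at (253.3,301.3) and (216.5,316). I'll triangulate these for heights and the clamp frame.

```bash
cat >> h.py <<'E'
from scipy.spatial.transform import Rotation as Ro
def go(p,yaw):  # tool-axis shift and turn to reach TCP p with tool y at world angle yaw
    from plant import env
    s=env.read_state(); R=Ro.from_quat(s["ee_rot"]); m=R.as_matrix()
    a=np.arctan2(m[1,1],m[0,1]); dz=(yaw-a+np.pi/2)%np.pi-np.pi/2
    t=Ro.from_euler("z",yaw)*Ro.from_euler("x",np.pi); 
    c=[R.inv()*t, R.inv()*(t*Ro.from_euler("z",np.pi))]; v=min((x.as_rotvec() for x in c),key=np.linalg.norm)
    # yaw is angle of tool y: t must have y axis there
    t=Ro.from_matrix(np.c_[np.cross([np.cos(yaw),np.sin(yaw),0],[0,0,-1]),[np.cos(yaw),np.sin(yaw),0],[0,0,-1]])
    c=[R.inv()*t, R.inv()*(t*Ro.from_euler("z",np.pi))]; v=min((x.as_rotvec() for x in c),key=np.linalg.norm)
    print("shift",np.round(m.T@(np.array(p)-s["eef_pos"]),4),"rot",np.round(v,3))
E
python3 - <<'E'
import re
s=open("h.py").read(); i=s.index("    a=np.arctan2(m[1,1]"); j=s.index("    # yaw is"); k=s.index("    t=Ro.from_matrix"); open("h.py","w").write(s[:i]+s[k:])
E
python3 - <<'E'
from h import *
np.set_printoptions(precision=4,suppress=True)
T=dict(np.load("top0.npz"));S=dict(np.load("scene0.npz"))
for n,a,b in(("screwA",(319.1,292.4),(253.3,301.3)),("screwB",(311.4,322.4),(216.5,316.)),("far corner",(352.7,206.6),(360,282.4)),("near corner",(355.8,260.1),(316.6,319.5))): print(n,*tri(T,a,S,b))
# bed outline in top: greenish-grey low-sat pixels
h=cv2.cvtColor(T["pixels"],cv2.COLOR_RGB2HSV)
m=cv2.inRange(h,(30,8,60),(100,60,125)); k=np.zeros_like(m);k[196:275,280:365]=1; m=cv2.morphologyEx(cv2.morphologyEx(m*k,cv2.MORPH_CLOSE,np.ones((7,7))),cv2.MORPH_OPEN,np.ones((5,5)))
c=max(cv2.findContours(m,0,1)[0],key=cv2.contourArea);r=cv2.minAreaRect(c);print(r)
P=np.array([plane(T,p,.02) for p in cv2.boxPoints(r)]);print(P[:,:2]); 
print("sides",np.linalg.norm(np.diff(P,axis=0),axis=1))
for n,uv,z in(("cap",(359,186),.013),("glass",(433,243),.03),("bottlecap",(120,221),.194),("bottlecap",(95,250),.194),("bottle",(285,146),.19)): print(n,plane(T,uv,z))
go((0.405,-0.300,0.30),np.radians(75.1))
go((0.43,0.1,0.30),np.radians(75.1))
E
```

```text
screwA [ 0.4345 -0.3087  0.0528] 0.0028691222822040223
screwB [ 0.3764 -0.2937  0.0532] 0.0018129323455685412
far corner [ 0.6079 -0.3755  0.0176] 0.00039663007141558886
near corner [ 0.5    -0.382   0.0184] 0.002815740186770442
((316.336669921875, 235.50845336914062), (54.496124267578125, 75.31312561035156), 87.0390625)
[[ 0.5997 -0.2226]
 [ 0.6079 -0.375 ]
 [ 0.4974 -0.3802]
 [ 0.4893 -0.2294]]
sides [0.1526 0.1106 0.151 ]
cap [ 0.6512 -0.3887  0.013 ]
glass [ 0.5324 -0.5347  0.03  ]
bottlecap [0.5526 0.037  0.194 ]
bottlecap [0.5019 0.0782 0.194 ]
bottle [ 0.6874 -0.2481  0.19  ]
shift [-0.4937 -0.7257 -0.055 ] rot [-0.001 -0.    -0.176]
shift [-0.3475 -0.3525 -0.0556] rot [-0.001 -0.    -0.176]
```

```bash
python3 nudge.py '0 0 -0.055 0 0 0 1; -0.06 -0.06 -0.055 0 0 -0.1 1; -0.1 -0.1 -0.055 0 0 -0.176 1; -0.35 -0.35 -0.055 0 0 -0.176 1; -0.35 -0.35 -0.055 0 0 -0.176 1; -0.35 -0.35 -0.055 0 0 -0.176 1; -0.35 -0.35 -0.055 0 0 -0.176 1; -0.35 -0.35 -0.055 0 0 -0.176 1; -0.35 -0.35 -0.055 0 0 -0.176 1; -0.49 -0.725 -0.055 0 0 -0.176 1; -0.49 -0.725 -0.055 0 0 -0.176 1; -0.49 -0.725 -0.055 0 0 -0.176 1'
python3 - <<'E'
from h import *
np.set_printoptions(precision=4,suppress=True)
T=dict(np.load("top0.npz"));S=dict(np.load("scene0.npz"))
for a,b in(((250.6,213.9),(271.1,199.8)),((252.2,255.2),(235.8,222.2))): print(*tri(T,a,S,b))
go((0.405,-0.300,0.15),np.radians(75.1))
go((0.405,-0.300,0.047),np.radians(75.1))
E
```

```text
time_s: 1.6
eef_pos: [0.4181, -0.0873, 0.2996]
ee_rot: [0.129, 0.992, 0.0, 0.0]
ft_force: [1.4, -0.1, -0.6]
grip_width: 1.0
grasp_force: 0.0
[ 0.5824 -0.178   0.0912] 0.002991191502810746
[ 0.5029 -0.1818  0.0906] 0.0017169553062168132
shift [-0.042  -0.209   0.1496] rot [0. 0. 0.]
shift [-0.0419 -0.209   0.2526] rot [0. 0. 0.]
```

```bash
python3 nudge.py '-0.042 -0.209 0.03 0 0 0 1; -0.042 -0.209 0.03 0 0 0 1; -0.042 -0.209 0.05 0 0 0 1; -0.042 -0.209 0.1 0 0 0 1; -0.042 -0.209 0.1 0 0 0 1; -0.042 -0.209 0.1 0 0 0 1'
python3 - <<'E'
from h import *
from plant import env
np.set_printoptions(precision=4,suppress=True)
f=env.grab_frame("wrist");np.savez("w1.npz",**f);cv2.imwrite("pics/w1.png",f["pixels"][:,:,::-1])
g=blobs(f,(8,100,60),(25,255,255),amin=300)
for c in g[:3]:
    r=cv2.minAreaRect(c);P=np.array([plane(f,p,.051) for p in cv2.boxPoints(r)]);print(cv2.contourArea(c),r,P.mean(0),np.linalg.norm(np.diff(P,axis=0),axis=1),P[:,:2].tolist())
print(-f["R"].T@f["t"])
go((0.405,-0.300,0.047),np.radians(75.1))
E
```

```text
time_s: 2.35
eef_pos: [0.4057, -0.2976, 0.2]
ee_rot: [0.13, 0.992, 0.0, -0.001]
ft_force: [1.3, 0.3, 0.2]
grip_width: 0.998
grasp_force: 0.0
5901.0 ((464.5, 443.5), (23.0, 349.0), 90.0) [ 0.6708 -0.2089  0.051 ] [0.3594 0.0313 0.3679] [[0.6092394515185915, -0.38029271928555064], [0.7020983220889718, -0.033105293262674], [0.733387113901805, -0.033311219056461616], [0.6382821254896305, -0.38871555216834214]]
2457.5 ((315.0, 224.5), (101.0, 26.0), 90.0) [ 0.4047 -0.2988  0.051 ] [0.0212 0.089  0.0231] [[0.3590512729046613, -0.2975347189561058], [0.3645145337911001, -0.27701737793190256], [0.45067067463385363, -0.29917109735404884], [0.4447199494565707, -0.3214855453367338]]
1310.0 ((519.65185546875, 378.20355224609375), (74.12319946289062, 35.4842414855957), 79.82449340820312) [ 0.6057 -0.1454  0.051 ] [0.0326 0.0885 0.0349] [[0.5605990172065104, -0.16363991232255803], [0.5622874775744391, -0.1310626231388699], [0.6505965676280969, -0.12596196007553642], [0.6493218312491371, -0.16086791019284585]]
[ 0.3299 -0.277   0.3415]
shift [ 0.0008 -0.0029  0.1538] rot [0.    0.001 0.001]
```

View pics/w1.png

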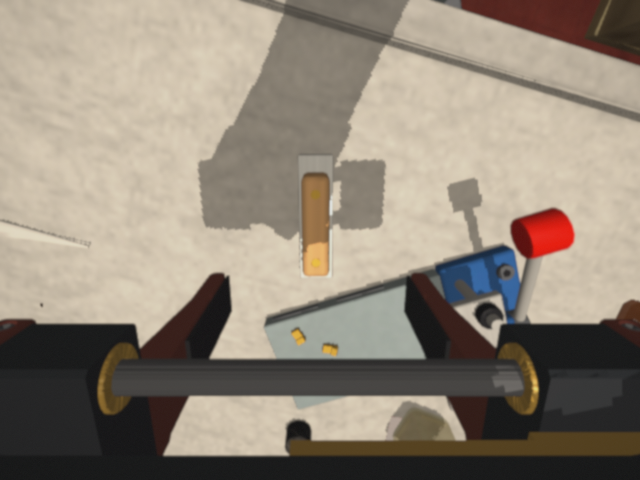

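The wrist view shows the grip at (315,224), lined up with the tool, and it agrees with the top view to 1-2 mm. I'll descend and grip.

```bash
python3 nudge.py '0 -0.002 0.05 0 0 0 1; 0 -0.002 0.1 0 0 0 1; 0 -0.002 0.135 0 0 0 1; 0 -0.002 0.153 0 0 0 1; 0 -0.002 0.153 0 0 0 1; 0 -0.002 0.153 0 0 0 0; 0 -0.002 0.153 0 0 0 0; 0 -0.002 0.153 0 0 0 0; 0 -0.002 0.153 0 0 0 0; 0 -0.002 0.153 0 0 0 0; 0 -0.002 0.153 0 0 0 0; 0 -0.002 0.153 0 0 0 0'
python3 -c "
from plant import env;print(env.read_state()['eef_pos'])"
```

```text
time_s: 3.9
eef_pos: [0.405, -0.3, 0.0466]
ee_rot: [0.13, 0.992, 0.0, -0.0]
ft_force: [-0.1, -0.1, -0.1]
grip_width: 0.27
grasp_force: 30.0
[ 0.40504157 -0.30002355  0.04658035]
```

```bash
python3 - <<'E'
from h import *
y=np.radians(93)
go((0.405,-0.300,0.13),np.radians(75.1)); go((0.5487,-0.285,0.13),y); go((0.5487,-0.285,0.068),y); 
E
```

```text
shift [ 0.0001  0.     -0.0834] rot [ 0. -0.  0.]
shift [-0.135   0.0514 -0.0834] rot [ 0.    -0.    -0.312]
shift [-0.135   0.0514 -0.0214] rot [ 0.    -0.    -0.312]
```

```bash
python3 nudge.py '0 0 -0.05 0 0 0 0; 0 0 -0.083 0 0 0 0; -0.05 0.02 -0.083 0 0 -0.12 0; -0.1 0.04 -0.083 0 0 -0.24 0; -0.135 0.051 -0.083 0 0 -0.312 0; -0.135 0.051 -0.083 0 0 -0.312 0; -0.135 0.051 -0.083 0 0 -0.312 0; -0.135 0.051 -0.083 0 0 -0.312 0'
python3 - <<'E'
from h import *
from plant import env
np.set_printoptions(precision=4,suppress=True)
y=np.radians(93)
go((0.5487,-0.285,0.068),y)
T=env.grab_frame("top");S=env.grab_frame("scene")
a=T["pixels"][180:330,200:380,::-1];b=S["pixels"][170:350,150:420,::-1]
cv2.imwrite("pics/m2.png",np.hstack([cv2.resize(a,(400,333),interpolation=3),cv2.resize(b,(400,333)[:1]+(333,),interpolation=3)]))
E
```

```text
time_s: 4.9
eef_pos: [0.5472, -0.2859, 0.1295]
ee_rot: [-0.025, 1.0, 0.0, -0.001]
ft_force: [-0.5, -0.3, -2.5]
grip_width: 0.269
grasp_force: 30.0
shift [-0.0016  0.0009  0.0615] rot [ 0.    -0.001 -0.002]
```

View pics/m2.png

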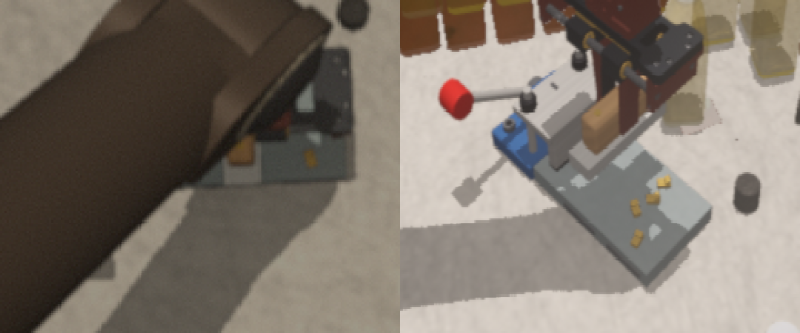

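The picture shows the block hovering parallel to the jaw, behind all four chips. I'll lower it and wipe.

```bash
python3 nudge.py '-0.0016 0.001 0.03 0 0 0 0; -0.0016 0.001 0.05 0 0 0 0; -0.0016 0.001 0.0615 0 0 0 0; -0.0016 0.001 0.0615 0 0 0 0'
python3 - <<'E'
from h import *
y=np.radians(93)
go((0.5487,-0.285,0.068),y);go((0.5543,-0.3928,0.068),y)
E
```

```text
time_s: 5.5
eef_pos: [0.5499, -0.2845, 0.0676]
ee_rot: [-0.026, 1.0, 0.0, -0.0]
ft_force: [0.1, -0.1, -1.2]
grip_width: 0.271
grasp_force: 30.0
shift [ 0.0012 -0.0004 -0.0004] rot [ 0.    -0.001 -0.001]
shift [ 0.0012 -0.1083 -0.0004] rot [ 0.    -0.001 -0.001]
```

```bash
python3 nudge.py '0.001 -0.01 0 0 0 0 0; 0.001 -0.022 0 0 0 0 0; 0.001 -0.034 0 0 0 0 0; 0.001 -0.046 0 0 0 0 0; 0.001 -0.058 0 0 0 0 0; 0.001 -0.07 0 0 0 0 0; 0.001 -0.082 0 0 0 0 0; 0.001 -0.094 0 0 0 0 0; 0.001 -0.104 0 0 0 0 0; 0.001 -0.112 0 0 0 0 0; 0.001 -0.112 0 0 0 0 0'
python3 - <<'E'
from h import *
from plant import env
T=env.grab_frame("top");S=env.grab_frame("scene")
a=T["pixels"][180:330,250:430,::-1];b=S["pixels"][200:380,170:440,::-1]
cv2.imwrite("pics/m3.png",np.hstack([cv2.resize(a,(400,333),interpolation=3),cv2.resize(b,(400,267),interpolation=3,dst=None) if 0 else cv2.resize(b,(400,333),interpolation=3)]))
E
```

```text
time_s: 6.88
eef_pos: [0.5548, -0.3971, 0.0681]
ee_rot: [-0.026, 1.0, -0.0, -0.0]
ft_force: [1.4, 0.2, -2.3]
grip_width: 0.265
grasp_force: 30.0
```

View pics/m3.png

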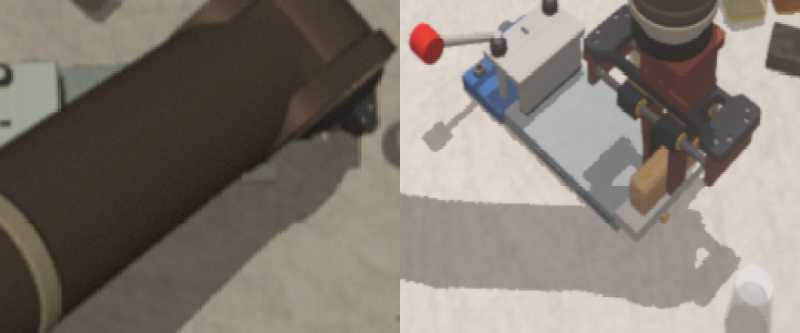

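```bash
python3 nudge.py '0 0 -0.04 0 0 0 0; 0 0 -0.08 0 0 0 0; 0.05 0.03 -0.08 0 0 0.1 0; 0.1 0.06 -0.08 0 0 0.2 0; 0.15 0.09 -0.08 0 0 0.312 0; 0.15 0.09 -0.08 0 0 0.312 0; 0.15 0.09 -0.08 0 0 0.312 0'
python3 - <<'E'
from h import *
from plant import env
np.set_printoptions(precision=4,suppress=True)
T=env.grab_frame("top");S=env.grab_frame("scene")
for n,f,b in(("T",T,(270,180,460,320)),("S",S,(250,200,480,400))): print(n,[(cv2.contourArea(x),cen(x),plane(f,cen(x),.0045)[:2]) for x in blobs(f,(15,115,80),(30,255,255),b,2)])
a=T["pixels"][180:330,250:430,::-1];b=S["pixels"][220:400,200:470,::-1]
cv2.imwrite("pics/m4.png",np.hstack([cv2.resize(a,(400,333),interpolation=3),cv2.resize(b,(400,333),interpolation=3)]))
go((0.405,-0.300,0.0475),np.radians(75.1))
E
```

```text
time_s: 7.85
eef_pos: [0.4018, -0.3141, 0.1488]
ee_rot: [0.129, 0.992, -0.0, 0.001]
ft_force: [0.4, 0.2, -1.9]
grip_width: 0.274
grasp_force: 30.0
T [(14.0, array([365.2143, 236.7976]), array([ 0.5476, -0.4013])), (12.5, array([359.08  , 250.7333]), array([ 0.519 , -0.3887])), (9.0, array([357.8889, 225.3704]), array([ 0.5711, -0.3865])), (8.0, array([357.7292, 214.625 ]), array([ 0.5933, -0.3863]))]
S [(16.0, array([346.    , 314.6875]), array([ 0.55  , -0.4006])), (13.5, array([327.5062, 319.4691]), array([ 0.5214, -0.387 ])), (12.5, array([349.9733, 301.1867]), array([ 0.5749, -0.3854])), (11.0, array([358.    , 294.0606]), array([ 0.5957, -0.3838])), (6.0, array([438., 205.]), array([ 0.8762, -0.3339]))]
shift [0.0012 0.0151 0.1011] rot [-0.001  0.002  0.002]
```

View pics/m4.png

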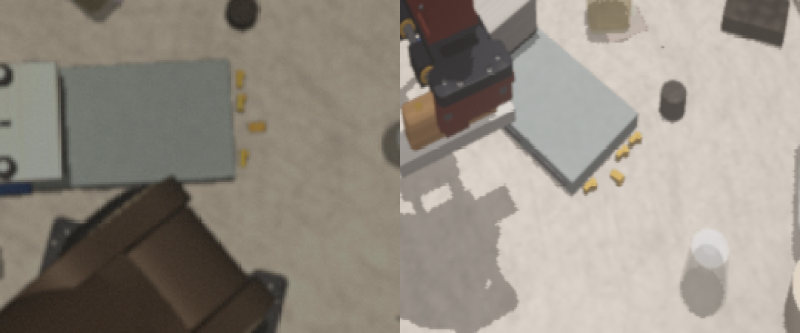

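Both views agree: all four chips lie on the worktop just past the open edge, and the bed is clear. Now I'll set the block back where it stood.

```bash
python3 nudge.py '0.001 0.015 0.03 0 0 0 0; 0.001 0.015 0.06 0 0 0 0; 0.001 0.015 0.085 0 0 0 0; 0.001 0.015 0.095 0 0 0 0; 0.001 0.015 0.1 0 0 0 0; 0.001 0.015 0.1015 0 0 0 0; 0.001 0.015 0.1015 0 0 0 0'
```

```text
time_s: 8.82
eef_pos: [0.4038, -0.2998, 0.0472]
ee_rot: [0.13, 0.992, -0.0, 0.001]
ft_force: [0.2, -0.5, -2.2]
grip_width: 0.269
grasp_force: 30.0
```

```bash
python3 nudge.py '0 0 0.001 0 0 0 0; 0 0 0.001 0 0 0 0'; python3 -c "
from plant import env;print(env.read_state()['eef_pos'])"
```

```text
time_s: 9.07
eef_pos: [0.4039, -0.2997, 0.0462]
ee_rot: [0.129, 0.992, -0.0, 0.001]
ft_force: [0.9, -0.1, 1.9]
grip_width: 0.272
grasp_force: 30.0
[ 0.40390408 -0.2996666   0.04617375]
```

```bash
python3 nudge.py '0 0 0.001 0 0 0 1; 0 0 0.001 0 0 0 1; 0 0 0.001 0 0 0 1; 0 0 0.001 0 0 0 1; 0 0 -0.02 0 0 0 1; 0 0 -0.06 0 0 0 1; 0 0 -0.12 0 0 0 1; 0 0 -0.17 0 0 0 1; 0 0 -0.18 0 0 0 1'
python3 - <<'E'
from h import *
from plant import env
np.set_printoptions(precision=4,suppress=True)
f=env.grab_frame("wrist");np.savez("w2.npz",**f);T=env.grab_frame("top");S=env.grab_frame("scene");np.savez("top2.npz",**T)
cv2.imwrite("pics/w2.png",np.hstack([cv2.resize(f["pixels"][:,:,::-1],(400,300)),cv2.resize(S["pixels"][180:380,150:417,::-1],(400,300))]))
for n,g in(("w",f),("T",T),("S",S)): print(n,[(cv2.contourArea(c),cen(c)) for c in blobs(g,(0,180,90),(6,255,255),amin=60)[:3]])
go((0.4328,-0.1469,0.2),np.radians(93));go((0.4328,-0.1469,0.113),np.radians(93))
E
```

```text
time_s: 10.2
eef_pos: [0.4045, -0.3004, 0.2286]
ee_rot: [0.13, 0.992, -0.0, 0.003]
ft_force: [0.2, 1.0, -0.5]
grip_width: 0.999
grasp_force: 0.0
w [(1470.5, array([525.7966, 221.3344]))]
T [(154.5, array([231.986 , 292.1758]))]
S [(201.5, array([185.7858, 221.512 ]))]
shift [0.0105 0.1546 0.0252] rot [ 0.001  0.    -0.312]
shift [0.0105 0.1545 0.1122] rot [ 0.001  0.    -0.312]
```

View pics/w2.png

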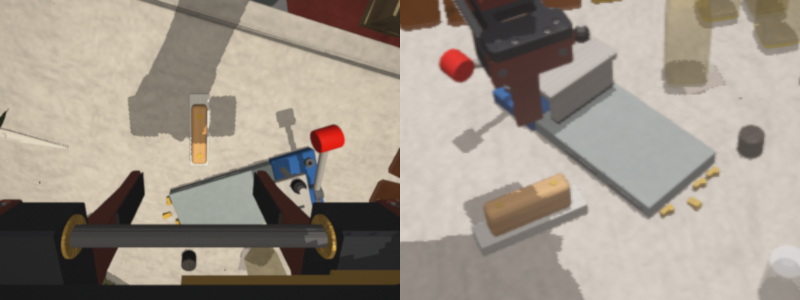

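The block stands flat and released in its old place, and the knob is at wrist pixel (526,221). I'll move above the knob and check it with the wrist camera.

```bash
python3 nudge.py '0.004 0.06 0.02 0 0 -0.12 1; 0.01 0.12 0.025 0 0 -0.24 1; 0.01 0.155 0.025 0 0 -0.312 1; 0.01 0.155 0.025 0 0 -0.312 1; 0.01 0.155 0.025 0 0 -0.312 1'
python3 - <<'E'
from h import *
from plant import env
np.set_printoptions(precision=4,suppress=True)
f=env.grab_frame("wrist");g=dict(np.load("w2.npz"));T=dict(np.load("top2.npz"))
c=blobs(f,(0,180,90),(6,255,255),amin=60)[0];a=cen(c)
print(a,cv2.boundingRect(c),tri(f,a,g,(525.8,221.33)),tri(f,a,T,(231.986,292.176)))
print(plane(f,a,.115),-f["R"].T@f["t"])
go((0.4328,-0.1469,0.113),np.radians(93))
E
```

```text
time_s: 10.98
eef_pos: [0.4328, -0.1478, 0.1996]
ee_rot: [-0.025, 1.0, -0.0, -0.001]
ft_force: [-0.1, -0.8, 0.1]
grip_width: 0.998
grasp_force: 0.0
[317.0804 250.1624] (298, 231, 40, 40) (array([ 0.4308, -0.1475,  0.1172]), np.float64(2.798906580403085e-06)) (array([ 0.432 , -0.1477,  0.1135]), np.float64(0.00047298327423960786))
[ 0.4315 -0.1475  0.115 ] [ 0.3547 -0.1512  0.3412]
shift [-0.0002  0.0014  0.0869] rot [-0.    -0.002 -0.003]
```

The knob measures (0.432, -0.1475, about 0.115) from three views, and its y matches the clamp plane. I'll descend and pinch.

```bash
python3 nudge.py '0 0.0005 0.04 0 0 0 1; 0 0.0005 0.07 0 0 0 1; 0 0.0005 0.087 0 0 0 1; 0 0.0005 0.087 0 0 0 1; 0 0.0005 0.087 0 0 0 0; 0 0.0005 0.087 0 0 0 0; 0 0.0005 0.087 0 0 0 0; 0 0.0005 0.087 0 0 0 0; 0 0.0005 0.087 0 0 0 0; 0 0.0005 0.087 0 0 0 0'
python3 - <<'E'
from h import *
from plant import env
print(env.read_state()["eef_pos"])
o=np.array([.547,-.253]);u=np.array([np.cos(.0524),np.sin(.0524)]);v=np.array([-u[1],u[0]])
for q in(-1.05,-.8,-.6,-.4,-.2,-.1,0):
    p=o+.125*np.sin(q)*u+.112*v; print(q,end=" "); go((*p,.048+.125*np.cos(q)+.003),np.radians(93))
E
```

```text
time_s: 12.28
eef_pos: [0.4336, -0.1466, 0.1137]
ee_rot: [-0.026, 1.0, 0.0, 0.0]
ft_force: [-0.8, 0.2, -0.1]
grip_width: 0.358
grasp_force: 0.0
[ 0.43358598 -0.1465863   0.11367109]
-1.05 shift [ 0.0007 -0.0002  0.0005] rot [ 0.  0. -0.]
-0.8 shift [-0.018  -0.0002 -0.0244] rot [ 0.  0. -0.]
-0.6 shift [-0.0371 -0.0002 -0.0405] rot [ 0.  0. -0.]
-0.4 shift [-0.059  -0.0002 -0.0525] rot [ 0.  0. -0.]
-0.2 shift [-0.0829 -0.0002 -0.0598] rot [ 0.  0. -0.]
-0.1 shift [-0.0952 -0.0002 -0.0617] rot [ 0.  0. -0.]
0 shift [-0.1077 -0.0002 -0.0623] rot [ 0.  0. -0.]
```

```bash
python3 nudge.py '0 0 0 0 0 0 0; 0 0 0 0 0 0 0; 0 0 0 0 0 0 0'
```

```text
time_s: 12.65
eef_pos: [0.4337, -0.1477, 0.1137]
ee_rot: [-0.026, 1.0, -0.001, 0.0]
ft_force: [1.2, -4.1, -0.8]
grip_width: 0.317
grasp_force: 30.0
```

```bash
python3 nudge.py '-0.007 0 -0.0105 0 0 0 0; -0.018 0 -0.0244 0 0 0 0; -0.028 0 -0.033 0 0 0 0; -0.037 0 -0.0405 0 0 0 0; -0.048 0 -0.047 0 0 0 0; -0.059 0 -0.0525 0 0 0 0; -0.071 0 -0.0567 0 0 0 0; -0.083 0 -0.0598 0 0 0 0; -0.083 0 -0.0598 0 0 0 0'
python3 - <<'E'
from h import *
from plant import env
np.set_printoptions(precision=4,suppress=True)
for n in("top","scene","wrist"):
    f=env.grab_frame(n);b=blobs(f,(0,160,70),(7,255,255),amin=20);print(n,[(cv2.contourArea(c),cen(c)) for c in b[:2]]);np.savez(n+"3.npz",**f)
o=np.array([.547,-.253]);u=np.array([np.cos(.0524),np.sin(.0524)]);v=np.array([-u[1],u[0]])
for q in(-.2,-.1,0):
    p=o+.125*np.sin(q)*u+.112*v; print(q,end=" "); go((*p,.048+.125*np.cos(q)+.003),np.radians(93))
E
```

```text
time_s: 13.78
eef_pos: [0.5153, -0.1432, 0.1729]
ee_rot: [-0.026, 1.0, -0.0, -0.002]
ft_force: [-2.2, -1.8, -0.4]
grip_width: 0.316
grasp_force: 30.0
top []
scene [(8733.0, array([ 69.9276, 362.3222])), (2199.5, array([622.5738, 130.4803]))]
wrist [(3993.5, array([317.2054, 286.5494])), (29.0, array([535.2414,   4.1609]))]
-0.2 shift [-0.0011  0.0007 -0.0006] rot [-0.001 -0.002 -0.001]
-0.1 shift [-0.0135  0.0007 -0.0025] rot [-0.001 -0.002 -0.001]
0 shift [-0.026   0.0007 -0.0032] rot [-0.001 -0.002 -0.001]
```

```bash
python3 nudge.py '-0.006 0 -0.0013 0 0 0 0; -0.0125 0 -0.0021 0 0 0 0; -0.019 0 -0.0025 0 0 0 0; -0.0255 0 -0.0026 0 0 0 0; -0.0255 0 -0.0026 0 0 0 0; -0.0255 0 -0.0026 0 0 0 0'
python3 - <<'E'
from h import *
from plant import env
np.set_printoptions(precision=4,suppress=True)
go((.547-.112*np.sin(.0524),-.253+.112*np.cos(.0524),.176),np.radians(93))
f=env.grab_frame("scene");np.savez("scene4.npz",**f);w=env.grab_frame("wrist")
cv2.imwrite("pics/m5.png",np.hstack([cv2.resize(f["pixels"][120:320,140:340,::-1],(400,400),interpolation=3),cv2.resize(w["pixels"][140:440,160:460,::-1],(400,400))]))
c=blobs(w,(0,160,70),(7,255,255),amin=200)[0];print(cen(c),plane(w,cen(c),.18),cv2.boundingRect(c))
E
```

```text
time_s: 14.68
eef_pos: [0.5408, -0.1418, 0.1759]
ee_rot: [-0.026, 1.0, -0.0, -0.001]
ft_force: [-3.1, -4.1, 2.7]
grip_width: 0.318
grasp_force: 30.0
shift [-0.0003  0.0007 -0.0001] rot [-0.    -0.002 -0.001]
[317.2188 280.8965] [ 0.5231 -0.1423  0.18  ] (283, 247, 70, 67)
```

View pics/m5.png

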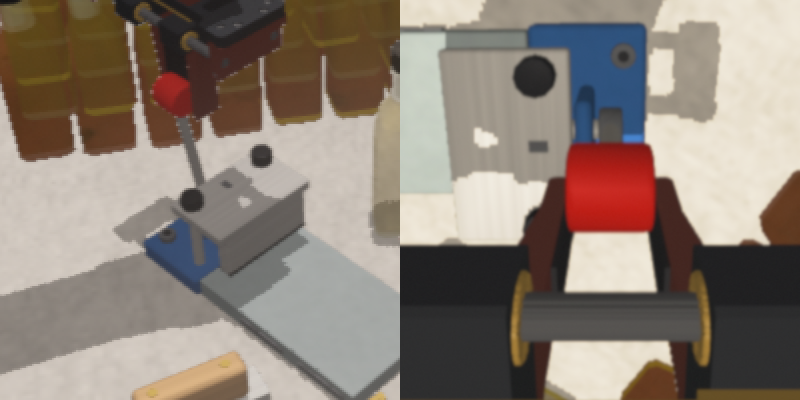

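```bash
python3 - <<'E'
from h import *
from plant import env
np.set_printoptions(precision=4,suppress=True)
w=env.grab_frame("wrist");s=env.grab_frame("scene");w3=dict(np.load("wrist3.npz"))
pr=lambda f,X:(lambda c:np.array([f["cx"]+f["fx"]*c[0]/c[2],f["cy"]+f["fy"]*c[1]/c[2]]))(f["R"]@X+f["t"])
p=env.read_state()["eef_pos"];print(p,"cam",-w["R"].T@w["t"],w["fx"],"view",w["R"][2])
o=np.array([.547,-.253]);u=np.array([np.cos(.0524),np.sin(.0524)]);v=np.array([-u[1],u[0]])
def K(q,r=.125): return np.r_[o+r*np.sin(q)*u+.112*v,.048+r*np.cos(q)]
c=blobs(w,(0,160,70),(7,255,255),amin=200)[0]
print("knob seen",cen(c),cv2.boundingRect(c),"tcp",pr(w,p),"grasp",pr(w,p-[0,0,.003]))
# predicted silhouette row-range of drum for q
for q in(-.2,-.15,-.1,-.05,0,.05):
    P=np.array([pr(w,K(q)+.015*(np.cos(a)*np.r_[u,0]+np.sin(a)*np.array([0,0,1]))+e*np.r_[v,0]) for a in np.linspace(0,6.28,60) for e in(-.014,.014)])
    print(q,"rows",P[:,1].min(),P[:,1].max(),"cols",P[:,0].min(),P[:,0].max())
# rod in scene: project rod points
for q in(-.2,-.1,0,.1): print(q,[pr(s,K(q,r)).round(1).tolist() for r in(.07,.09,.105)])
g=s["pixels"].astype(int)
h=cv2.cvtColor(s["pixels"],cv2.COLOR_RGB2GRAY)
for r in(182,186,190,195,200,205): print(r,h[r,220:252].tolist())
E
```

```text
[ 0.5408 -0.1419  0.1759] cam [ 0.4627 -0.1453  0.3175] 352.69931989408934 view [ 0.2831  0.0149 -0.959 ]
knob seen [317.2009 280.8993] (283, 247, 70, 67) tcp [316.105  313.6495] grasp [316.128 310.391]
-0.2 rows 224.13105251930452 292.4106866390004 cols 282.58822627764357 352.5332798334566
-0.15 rows 238.17481652037458 306.32357290204993 cols 282.78230968409656 352.38179108353125
-0.1 rows 251.9103037485993 319.96211044834735 cols 283.0491829880582 352.15650822346487
-0.05 rows 265.2052840614365 333.0984517713632 cols 283.38494791911467 351.8609814654044
0 rows 278.0441564541671 345.65136412371834 cols 283.784804413154 351.4996959538621
0.05 rows 290.2804208292267 357.6214985756218 cols 284.243215276437 351.077913066918
-0.2 [[230.9, 192.8], [227.8, 184.8], [225.5, 178.7]]
-0.1 [[233.9, 190.4], [231.8, 181.8], [230.2, 175.1]]
0 [[237.0, 188.4], [235.9, 179.2], [235.0, 172.1]]
0.1 [[240.2, 186.7], [240.0, 177.0], [239.8, 169.6]]
182 [73, 72, 72, 73, 72, 73, 72, 79, 117, 111, 92, 92, 92, 95, 118, 104, 75, 70, 70, 71, 93, 167, 191, 195, 192, 150, 86, 72, 71, 72, 71, 71]
186 [74, 73, 73, 74, 73, 73, 73, 71, 72, 81, 86, 89, 92, 93, 94, 106, 93, 73, 70, 70, 93, 165, 189, 192, 192, 189, 156, 105, 85, 84, 85, 85]
190 [75, 76, 78, 79, 81, 82, 84, 84, 84, 84, 85, 87, 89, 91, 92, 93, 96, 101, 118, 166, 189, 192, 193, 193, 194, 194, 193, 193, 194, 194, 194, 193]
195 [195, 194, 193, 194, 194, 194, 194, 193, 193, 195, 197, 196, 171, 123, 95, 93, 93, 98, 139, 180, 194, 197, 198, 198, 195, 193, 194, 197, 199, 200, 200, 199]
200 [197, 197, 198, 197, 197, 197, 198, 198, 199, 198, 197, 195, 193, 170, 124, 95, 93, 94, 95, 120, 175, 195, 195, 193, 193, 196, 200, 202, 201, 199, 196, 193]
205 [197, 198, 198, 199, 200, 200, 201, 200, 199, 199, 198, 198, 199, 198, 194, 161, 112, 95, 94, 94, 106, 168, 194, 198, 198, 199, 199, 201, 201, 198, 185, 169]
```

The rod in the scene view (234.5 at row 195) and the knob in the wrist view (rows 247-314) both give q of about -0.115. The knob has crept about 14 mm in the pads while turning. I'll swing the rest with the tool turning together with the lever, so that it does not slip further.

```bash
cat > meas.py <<'E'
from h import *
from plant import env
w=env.grab_frame("wrist");s=env.grab_frame("scene");st=env.read_state()
pr=lambda f,X:(lambda c:np.array([f["cx"]+f["fx"]*c[0]/c[2],f["cy"]+f["fy"]*c[1]/c[2]]))(f["R"]@X+f["t"])
o=np.array([.547,-.253]);u=np.array([np.cos(.0524),np.sin(.0524)]);v=np.array([-u[1],u[0]])
K=lambda q,r=.125: np.r_[o+r*np.sin(q)*u+.112*v,.048+r*np.cos(q)]
qs=np.linspace(-.5,.3,81)
b=cv2.boundingRect(blobs(w,(0,160,70),(7,255,255),amin=200)[0])
def rows(q):
    P=np.array([pr(w,K(q)+.015*(np.cos(a)*np.r_[u,0]+np.sin(a)*np.array([0,0,1]))+e*np.r_[v,0]) for a in np.linspace(0,6.28,40) for e in(-.014,.014)])[:,1]
    return P.min(),P.max()
rr=np.array([rows(q) for q in qs])
print("wrist box",b,"q top/bottom",np.interp(b[1],rr[:,0],qs).round(3),np.interp(b[1]+b[3],rr[:,1],qs).round(3))
g=cv2.cvtColor(s["pixels"],cv2.COLOR_RGB2GRAY).astype(float)
for r in(195,198,201):
    d=np.clip(180-g[r,224:246],0,None);x=(d*np.arange(224,246)).sum()/d.sum()
    xs=[np.interp(-r,[-pr(s,K(q,.04))[1],-pr(s,K(q,.1))[1]],[pr(s,K(q,.04))[0],pr(s,K(q,.1))[0]]) for q in qs]
    print("rod row",r,round(x,1),"q",np.interp(x,xs,qs).round(3))
p=st["eef_pos"]-np.r_[o,.048];print("tcp clamp x,z from hinge",p[:2]@u,p[2],st["grip_width"],st["grasp_force"],st["ft_force"])
E
python3 meas.py
python3 nudge.py '-0.004 0 0 0 0.03 0 0; -0.0075 0 0.0003 0 0.06 0 0; -0.0115 0 0.0006 0 0.09 0 0; -0.0149 0 0.001 0 0.117 0 0; -0.0149 0 0.001 0 0.117 0 0; -0.0149 0 0.001 0 0.117 0 0'
python3 meas.py
```

```text
wrist box (283, 247, 70, 67) q top/bottom -0.118 -0.122
rod row 195 235.3 q -0.09
rod row 198 236.0 q -0.089
rod row 201 236.9 q -0.082
tcp clamp x,z from hinge -0.0003350825297730722 0.12791045543896395 0.313021346213608 29.996016919612885 [-3.83694261 -3.23825674  1.9412401 ]
time_s: 15.72
eef_pos: [0.556, -0.141, 0.1752]
ee_rot: [-0.026, 0.998, -0.002, -0.059]
ft_force: [-3.8, -3.1, 4.1]
grip_width: 0.319
grasp_force: 30.0
wrist box (283, 247, 70, 67) q top/bottom 0.0 -0.003
rod row 195 238.5 q 0.027
rod row 198 239.0 q 0.034
rod row 201 239.4 q 0.044
tcp clamp x,z from hinge 0.014843515454570971 0.12719744997246318 0.31437410483105577 29.996265470981598 [-2.83797356 -4.02271525  4.20694183]
```

```bash
python3 - <<'E'
exec(open("meas.py").read().split("qs=")[0])
g=cv2.cvtColor(s["pixels"],cv2.COLOR_RGB2GRAY).astype(float)
for q in(-.1,0,.1): print(q,[pr(s,K(q,r)).round(1).tolist() for r in(.0,.04,.06,.08,.1)])
for r in range(192,213,2): print(r,g[r,228:250].astype(int).tolist())
cv2.imwrite("pics/m6.png",cv2.resize(s["pixels"][150:230,190:296,::-1],(795,600),interpolation=3))
E
```

```text
-0.1 [[240.8, 218.7], [237.0, 202.9], [234.9, 194.7], [232.9, 186.2], [230.7, 177.4]]
0 [[240.8, 218.7], [238.7, 201.8], [237.6, 192.9], [236.5, 183.8], [235.3, 174.5]]
0.1 [[240.8, 218.7], [240.4, 200.8], [240.3, 191.5], [240.1, 181.9], [239.9, 172.1]]
192 [110, 119, 168, 187, 188, 188, 186, 164, 122, 96, 94, 93, 101, 154, 188, 196, 195, 194, 194, 194, 195, 196]
194 [192, 193, 194, 196, 198, 199, 196, 173, 126, 96, 94, 94, 98, 136, 182, 197, 196, 194, 195, 196, 198, 199]
196 [194, 195, 197, 198, 199, 201, 201, 198, 158, 103, 93, 95, 95, 121, 176, 195, 195, 193, 194, 197, 199, 200]
198 [198, 198, 198, 197, 198, 199, 200, 194, 162, 113, 95, 94, 93, 105, 168, 192, 195, 197, 198, 199, 199, 199]
200 [198, 198, 196, 195, 195, 196, 197, 195, 171, 125, 97, 95, 95, 101, 149, 181, 192, 196, 200, 201, 200, 198]
202 [201, 201, 200, 198, 196, 196, 196, 195, 181, 140, 99, 95, 95, 98, 132, 174, 189, 193, 197, 199, 200, 199]
204 [200, 199, 199, 198, 197, 196, 195, 194, 191, 155, 103, 94, 95, 96, 119, 174, 194, 197, 197, 199, 200, 200]
206 [199, 197, 195, 195, 197, 198, 198, 196, 194, 171, 125, 97, 95, 95, 107, 171, 195, 198, 199, 198, 193, 177]
208 [200, 200, 200, 200, 199, 197, 195, 194, 193, 172, 127, 97, 95, 95, 99, 137, 178, 191, 177, 150, 131, 127]
210 [197, 197, 198, 199, 196, 194, 193, 195, 196, 193, 154, 103, 95, 96, 100, 115, 127, 129, 128, 127, 128, 129]
212 [197, 197, 192, 169, 148, 148, 176, 190, 193, 190, 159, 116, 117, 125, 128, 128, 128, 128, 129, 128, 128, 126]
```

View pics/m6.png

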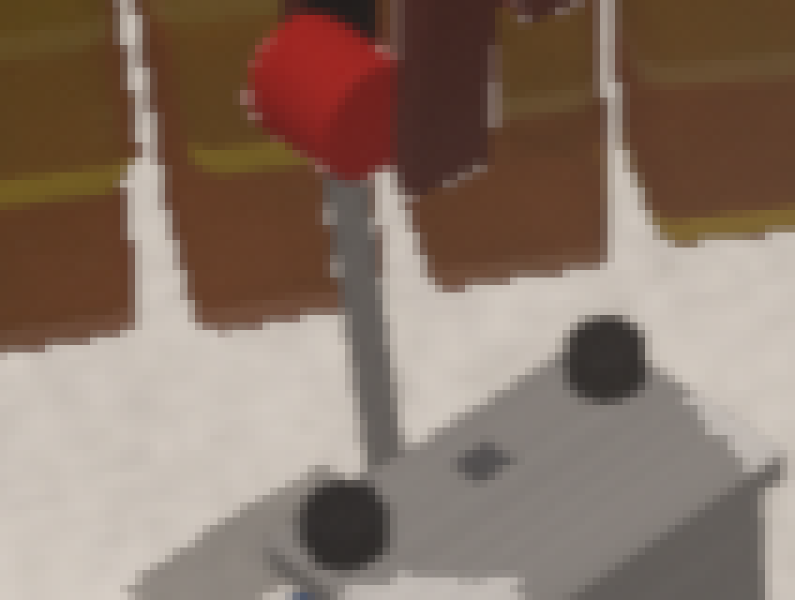

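The rod's slope in the scene (0.142 col/row, against 0.124 predicted for upright) and the wrist view both put the lever within about 0.015 rad of upright. I'll hold a second to check it is steady, then hand in.

```bash
python3 nudge.py '0 0 0 0 0 0 0; 0 0 0 0 0 0 0; 0 0 0 0 0 0 0; 0 0 0 0 0 0 0; 0 0 0 0 0 0 0; 0 0 0 0 0 0 0; 0 0 0 0 0 0 0; 0 0 0 0 0 0 0' && python3 meas.py | head -1 && python3 -c "
from plant import env
print(env.close_job())"
```

```text
time_s: 16.92
eef_pos: [0.556, -0.141, 0.1752]
ee_rot: [-0.026, 0.998, -0.002, -0.059]
ft_force: [-3.5, -3.8, 4.9]
grip_width: 0.314
grasp_force: 30.0
wrist box (283, 247, 70, 67) q top/bottom 0.0 -0.003
the job is handed in; nothing more can be done
None
```

The job was handed in at about 17 s: all four chips are on the worktop, the block is back flat where it stood, and the fingers hold the lever within about 0.015 rad of upright, with the knob gripped about 14 mm off the pads' centre after slipping during the swing.

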